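Lock the lathe spindle with its pin

ROBOT

A 6-joint arm with a two-finger parallel gripper is mounted at the origin on the work surface. World frame = base frame: x ahead of the robot, y to its left, z up, the work surface at z = 0. Lengths are in mm, angles in rad, forces in N, time in s.
With the tool pointing down it reaches from about 400 to 925 mm from the base axis. Payload 12.5 kg.
Tool frame: the origin (TCP) lies on the centre line of the jaws, within the pads' length; the fingertips stand 19 mm ahead of it and the grasp point (between the pads) is the TCP; z points along the fingers, y is the line along which they close (so a half turn about z gives the same grasp; the last joint's range is limited). The gripper opens to 95 mm and grips with 3 to 60 N. Pads are 20 mm wide; open, the fingers measure 119 mm over their backs; the gripper's body (75 mm by 180 mm) begins 59 mm behind the grasp point.
Start: joints at [1.192, 0.491, 1.559, -0, 1.092, -0.106], TCP at [168.375, 601.909, 233.661] pointing down, gripper open.
Joint ranges: [-3.1, 3.1], [-0.84, 2.19], [0.05, 2.79], [-1.13, 4.28], [0.06, 2.93], [-2.69, 2.69]. Speed limits (rad/s): [2.22, 2.22, 2.79, 3.14, 3.14, 3.14].

INTERFACE

Orientations are given as [roll, pitch, yaw] about the fixed x, y, z axes, in that order (R = Rz(yaw) Ry(pitch) Rx(roll)).
In Python, from cell import arm, hand, planner, imaging, nets gives the robot as it stands. The module is installed in compiled form; this text tells all that it offers. Calls block until the motion is done:
- arm.move_ptp(position, orientation): joint-space move of the TCP to a pose.
- arm.servo_line(position, rot=None, speed=150, contact_N=None): straight line of the TCP; rot=None keeps the orientation; speed is the mean speed in mm/s. With contact_N (N) it stops when the force on the tool has changed by that much, and returns True; else False.
- arm.movej(angles): joint-space move.
- hand.command_gripper(opening): finger opening in mm; the grip force is fixed at half the most; returns when the fingers have stopped.
- arm.sleep(seconds).
- planner.ik(position, orientation): joint angles nearest the present ones, or None.
- arm.state(): the state.
- imaging.grab_frame(name): name is "scene" or "top" or "wrist"; returns a dict with "color" (400x640x3 uint8, red, green, blue), "z_map" (400x640 float32, mm along the optical axis (not along the pixel's ray), 0 where there is no reading), "vertical_fov" (degrees; the focal length in pixels is half the picture's height over the tangent of half this angle, whatever the lens; pixels are square), "cx", "cy" (the principal point, pixels), "R" (3x3) and "t" (3): a world point X has camera coordinates R X + t. Camera axes: x right, y down, z forward; pixel columns grow to the right and rows downward; lengths in mm; the calibration is good to about 2 mm. A picture is of the moment at which its call begins.
A pose or a line that the arm cannot do raises arm.MotionError and nothing moves.
- arm.job_done(): hands the job in; it is judged then, once.
Trained networks look in a picture, given as the dict that the camera call returned (one of the last four; its "shot" number tells which), for a name from the list of things; names that differ only in an ending like _2 or _b are one class to them, and where a whole thing is asked for, a point or a joint stands for the part that bears it (a point fixed in the world has none). Each returns a list of dicts, best first, with "p" (0 to 1); they miss things now and then, are a little off and sometimes report something else, mostly with a low value. They report only what shows in the picture. A call takes as long as a camera call.
- nets.regions_of(picture, thing): "mask" (400x640 bool, what is visible of it) and "uv" ([column, row] in pixels, amid what is visible of it).
The state is a dict: "time": time; "joint_positions": joint angles; "qvel": joint speeds; "effort": joint torques, N m; "position": TCP position; "eef_rot": TCP orientation; "contact_force": force on the tool from outside, world axes, zero at the start; "ft_torque": the same for the moment, N m; "gripper_width": finger opening in mm; "gripper_force": force on a finger pad.
Only numpy, scipy, OpenCV 4.12 (cv2) and the standard library are available. Lean on these libraries where they do the work, as an engineer would, in place of code of your own. Each camera call takes 0.05 s, during which the arm holds its last target. There are 200 camera calls.

TASK

The spindle of the little bench trimming lathe must be locked so that its wheel can be changed. Take the lock pin from the tool block, stand it point down in the guide hole on top of the lathe's lock block, and turn the grinding wheel slowly until the pin finds one of the holes in the collar below; leave it upright and fully home, its flange down on the block. Feel for it: never force the pin, neither by pushing it down on the solid collar nor by driving the wheel on against it, and leave the other things where they are.

Things in the scene. Friction and masses are not known exactly. Their poses are not given: they have to be found in the camera images.
- lathe: bench trimming lathe, bolted down. Origin: on the table, plumb under the guide hole. Its spindle lies level along the lathe's own y axis, 135 mm above the table: at -y the grinding wheel, at +y the white motor (130 mm diameter, from y = 75 to 285 mm, top 200 mm above the table). The grey lock block (74 mm in x, 36 mm in y, top 185 mm above the table) stands over the origin.
- guide_mouth (a point): centre of the vertical guide hole at the top face of the lock block; axes as the lathe's. Hole 12 mm diameter through the 22 mm thick steel top, with a 45 degree countersink 19 mm across. A pin let go in it stands loosely on the collar, its flange 13 mm above the block; when a collar hole comes under it, it falls by its own weight and blocks the wheel.
- collar_center (a point): centre of the collar on the spindle, 50 mm under guide_mouth; axes as the lathe's, they do not turn with it. Collar 50 mm diameter, its rim 3 mm below the steel top; four radial holes 13 mm wide, 90 degrees apart, none under the guide at the start (15 degrees off or more). How it is turned is not measured; on its bare end facing the wheel a black line lies over each hole.
- wheel_center (a point): centre of the grey grinding wheel, 85 mm from collar_center towards -y; axes as the lathe's. Wheel 100 mm diameter, 20 mm wide, hard, flat sides; clamp flanges 40 mm diameter on both sides. Turns with the collar about y, either way, without end, against light friction (0.04 N m, about 1 N at the rim), and stays where it is left. Can be pinched over its rim from above and swung.
- lock_pin: steel lock pin standing in one of the three holes of the tool block: plain round shank 10 mm diameter, 38 mm long, slightly chamfered point; above it a flange 26 mm diameter, 4 mm thick, then a straight cylindrical steel head 16 mm diameter, 24 mm tall (66 mm overall), about 75 g. Origin: centre of the point (lower end); z runs up to the head.
- pin_shoulder (a point): underside of the lock pin's flange on the pin's axis, 38 mm above its point; lies at guide_mouth when the pin is fully home. The pin must never be loaded with more than 30 N against the lathe; with the wheel blocked by it, a pull at the wheel's rim loads the pin two to two and a half times as much.
- tool_block: wooden block 50 x 150 x 42 mm, fixed; origin under its centre, three 12 mm holes 34 mm deep in a row along its y axis, 50 mm apart. At the start the lock pin's flange is 46 to 50 mm above the table (4 mm above the block), its head 50 to 74 mm.
- mandrel: bystander in the tool block: steel shank with a 24 mm collar and a brass cone on top, 84 mm overall; origin at its lower end
- driver: bystander in the tool block: driver with a black plastic handle 28 mm diameter, 95 mm overall; origin at its lower end
- cast: bystander: plaster dental cast, 62 x 66 x 31 mm, on the table beside the lathe's wheel; origin under its centre
- polish_jar: bystander: white jar 68 mm diameter, 75 mm tall; origin under its centre
- wax_spatula: bystander: spatula 170 mm long lying on the table

How it is judged:
By the outcome, as a careful person would: the job done as asked, in the order asked, and still so for the second after the job is handed in, with the robot touching nothing.
It also fails if it takes over 72 s, if anything falls off the work surface, if the arm or the gripper's body presses on something with over 40 N, if the wrist force passes 120 N, or if a joint passes its speed limit or range.

## Working session

There is one attempt and no reset: what is moved stays moved. The work goes in short steps, each a Python script; the robot and the scene stay as the last script left them, time stands still between calls to the robot, and variables do not carry over. Pictures are saved under pics/ and viewed, at most 10 in all, crops included, and the job is handed in when it is done.

```bash
mkdir -p pics; cat > h.py <<'E'
import numpy as np, cv2
from cell import arm, hand, planner, imaging, nets
def f(p): return 200/np.tan(np.radians(p["vertical_fov"])/2)
def cloud(p):
    v,u=np.mgrid[0:400,0:640]; z=p["z_map"].astype(float)
    c=np.stack([(u-p["cx"])*z/f(p),(v-p["cy"])*z/f(p),z],-1)
    X=(c-p["t"])@np.asarray(p["R"]); X[z<=0]=np.nan
    return X
def ray(p,u,v,h):
    R=np.asarray(p["R"]);o=-R.T@p["t"];d=R.T@np.array([(u-p["cx"])/f(p),(v-p["cy"])/f(p),1.])
    return o+d*(h-o[2])/d[2]
def save(p,n): cv2.imwrite("pics/"+n+".png",p["color"][:,:,::-1])
E
cat > a.py <<'E'
from h import *
np.set_printoptions(precision=1,suppress=True)
ims=[]
for n in("scene","top"):
    p=imaging.grab_frame(n); save(p,n); X=cloud(p); ims.append(p["color"])
    print(n,-np.asarray(p["R"]).T@p["t"])
    for t in("lathe","wheel_center","lock_pin","tool_block","mandrel","driver","cast","polish_jar","collar_center"):
        for r in nets.regions_of(p,t)[:2]:
            m=r["mask"]; q=X[m]; q=q[~np.isnan(q[:,0])]
            if len(q): print(t,round(r["p"],2),r["uv"],m.sum(),np.median(q,0),np.percentile(q,2,0),np.percentile(q,98,0))
cv2.imwrite("pics/both.png",cv2.resize(np.vstack(ims)[:,:,::-1],(800,1000))[:, :])
print(arm.state())
E
python3 a.py
```

```text
scene [1200.6 -357.7  586.3]
lathe 0.79 [408.8, 220.3] 11905 [618.6 121.  132.7] [542.9 -69.5   5.7] [656.2 308.1 200.9]
lathe 0.33 [224.4, 265.2] 1581 [ 510.4 -287.4   35. ] [ 468.6 -353.5    1.8] [ 524.8 -211.3   43.4]
wheel_center 0.71 [406.9, 220.8] 11962 [618.6 121.  133.3] [543.4 -69.5   6.6] [656.3 313.7 200.9]
lock_pin 0.6 [224.5, 254.8] 121 [ 496.5 -281.    57.6] [ 482.5 -290.3   43.4] [ 503.7 -269.7   74.4]
tool_block 0.59 [224.8, 268.2] 1557 [ 510.4 -288.6   35. ] [ 468.6 -353.2    2. ] [ 524.8 -212.    43.3]
mandrel 0.61 [243.6, 249.9] 133 [ 502.6 -231.2   59.7] [ 484.4 -240.6   43.9] [ 509.4 -218.    91.2]
driver 0.5 [200.8, 249.9] 279 [ 493.8 -329.4   82.4] [ 477.8 -341.9   44.3] [ 498.4 -316.6  102.8]
cast 0.72 [405.5, 218.8] 11922 [618.6 120.7 133.4] [544.5 -69.5   7.1] [656.3 309.9 200.9]
cast 0.62 [274.9, 329.0] 1051 [ 713.7 -225.8   17.6] [ 668.1 -261.2    2.4] [ 739.7 -187.9   31.4]
polish_jar 0.64 [182.2, 335.1] 1869 [ 702.8 -395.7   53.7] [ 659.8 -426.3    4.8] [ 715.5 -365.3   75.8]
collar_center 0.91 [405.1, 219.7] 11759 [618.7 121.7 134. ] [545.9 -69.5   8.6]
[... 947 characters left out ...]
t 0.33 [395.0, 219.9] 67 [ 490.5 -279.9   62.5] [ 480.4 -291.1   46.1] [ 502.1 -272.6   77.7]
polish_jar 0.9 [436.8, 150.8] 605 [ 674.9 -390.9   73.1] [ 647.6 -424.6   12.9] [ 707.1 -366.4   79. ]
collar_center 0.56 [220.0, 182.8] 8079 [568.2 162.4 180.7] [500.4 -67.7   2. ] [637.9 372.6 202.8]
{'time': 1.0, 'joint_positions': array([ 1.2,  0.5,  1.6, -0. ,  1.1, -0.1]), 'qvel': array([-0.,  0., -0.,  0., -0.,  0.]), 'effort': array([ -0. , -61.2, -25.8,   0.1,   0. ,  -0. ]), 'position': array([168.4, 601.9, 233.7]), 'eef_rot': array([3.1, 0. , 2.9]), 'contact_force': array([-0.4,  1.1,  0.7]), 'ft_torque': array([-0. ,  0. , -0.1]), 'gripper_force': 0.0, 'gripper_width': 94.90886372595928}
```

```bash
cat > b.py <<'E'
from h import *
np.set_printoptions(precision=1,suppress=True)
a=cv2.imread("pics/scene.png");b=cv2.imread("pics/top.png")
c=np.vstack([a[130:370,120:560],b[100:320,100:540]])
cv2.imwrite("pics/c.png",cv2.resize(c,None,fx=1.3,fy=1.3,interpolation=3))
# geometry from depth
for n in("top","scene"):
    p=imaging.grab_frame(n);X=cloud(p);Z=X[...,2]
    m=(Z>190)&(Z<215)&(X[...,1]>20); q=X[m][:,:2]
    (cx,cy),wh,an=cv2.minAreaRect(q.astype(np.float32)); d=np.linalg.svd(q-q.mean(0),full_matrices=0)[2][0]
    print(n,"motor",cx,cy,wh,an,q.mean(0),d)
    m=(abs(Z-185)<4)&(X[...,0]>480)&(X[...,0]<680)&(X[...,1]<110); q=X[m]
    print("block",len(q),cv2.minAreaRect(q[:,:2].astype(np.float32)),q.mean(0))
    m=(Z>150)&(X[...,0]>480)&(X[...,0]<680)&(X[...,1]<0); q=X[m]
    if len(q): print("wheel",len(q),cv2.minAreaRect(q[:,:2].astype(np.float32)),q.mean(0))
E
python3 b.py
```

```text
top motor 372.83782958984375 257.4254150390625 (533.186767578125, 525.7822875976562) 83.13300323486328 [568.3 197.7] [-0.7 -0.7]
block 600 ((576.0275268554688, 19.411346435546875), (179.50897216796875, 89.89714813232422), 89.62686920166016) [580.1  14.8 184.8]
wheel 1703 ((611.31640625, -359.3648376464844), (112.64855194091797, 721.359375), 3.7928316593170166) [ 623.6 -482.8  156.2]
scene motor -383.578125 1021.3436889648438 (1990.31103515625, 2004.8233642578125) 0.3386612832546234 [-52.9 740.2] [ 0.7 -0.7]
block 478 ((586.2344970703125, 19.48278045654297), (83.60076141357422, 178.50897216796875), 1.5762995481491089) [586.9  22.9 184.6]
wheel 809 ((610.9664306640625, -322.7998046875), (98.3252182006836, 646.8438720703125), 4.949456691741943) [ 612.4 -243.9  161.3]
```

View pics/c.png

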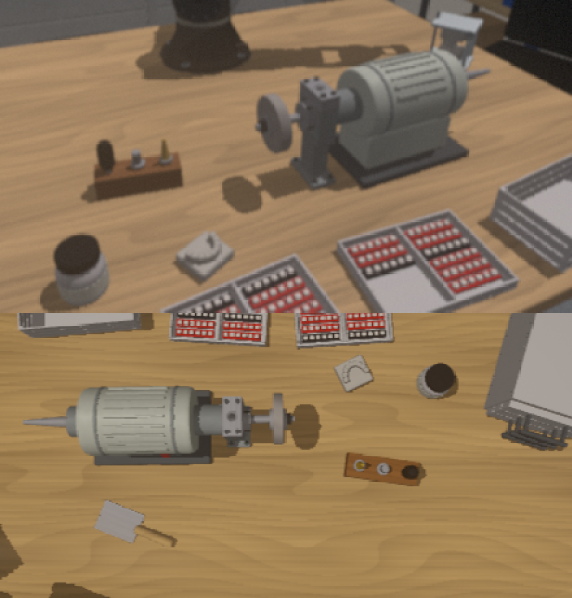

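Scene view: the pin stands in the middle hole of the tool block (crop ~137,155; top ~383,468), with the driver and mandrel on either side. The lathe's wheel faces -y and its motor +y. I'll get the lathe axis from the masked depth and go look at the pin up close.

```bash
cat > c.py <<'E'
from h import *
np.set_printoptions(precision=2,suppress=True)
p=imaging.grab_frame("top");X=cloud(p);Z=X[...,2]
box=(X[...,0]>480)&(X[...,0]<690)&(X[...,1]<320)&(X[...,1]>-90)
for n,m in(("motor",box&(Z>175)&(X[...,1]>100)&(X[...,1]<290)),("block",box&(abs(Z-185)<5)&(X[...,1]<45)&(X[...,1]>-15)),("wheel",box&(Z>120)&(X[...,1]<-40))):
    q=X[m];print(n,len(q),q.mean(0),q.min(0),q.max(0),cv2.minAreaRect(q[:,:2].astype(np.float32)))
s=arm.state();P=s["position"];arm.servo_line([P[0],P[1],340],speed=200)
for yaw in(1.427,-1.714):
    print(yaw,planner.ik([490,-280,300],[np.pi,0,yaw]))
E
python3 c.py
```

```text
motor 3371 [574.72 194.34 193.45] [519.04 100.06 175.  ] [633.48 289.99 209.48] ((576.26416015625, 195.03038024902344), (114.43421173095703, 189.9292449951172), 0.005174207966774702)
block 433 [580.15  23.25 185.12] [543.86   4.06 180.14] [617.24  41.31 189.99] ((580.4899291992188, 22.7755069732666), (73.71155548095703, 36.186424255371094), 1.1269749402999878)
wheel 456 [579.13 -63.28 166.24] [533.63 -88.22 133.13] [632.49 -40.12 188.79] ((583.1138916015625, -64.14973449707031), (98.94102478027344, 47.9121208190918), 0.615972101688385)
1.427 [-0.64  0.34  1.62  0.    1.18 -0.49]
-1.714 [-0.64  0.34  1.62 -0.    1.18  2.65]
```

```bash
cat > d.py <<'E'
from h import *
np.set_printoptions(precision=2,suppress=True)
arm.move_ptp([490,-280,260],[np.pi,0,1.427])
p=imaging.grab_frame("wrist");save(p,"w1");X=cloud(p)
print(arm.state()["position"],arm.state()["time"])
for t in("lock_pin","mandrel","driver"):
  for r in nets.regions_of(p,t)[:2]:
    q=X[r["mask"]];q=q[~np.isnan(q[:,0])]
    print(t,r["p"],r["uv"],len(q),np.median(q,0),q.min(0),q.max(0))
    if t=="lock_pin":
        q=q[q[:,2]>70]
        if len(q)>10: print("head",cv2.minEnclosingCircle(q[:,:2].astype(np.float32)),q[:,2].mean(),len(q))
E
python3 d.py
```

```text
[ 490.27 -279.56  260.05] 5.175
lock_pin 0.68 [315.6, 180.2] 311 [ 490.27 -278.31   59.04] [ 476.63 -295.37   39.68] [ 502.29 -268.53   76.06]
head ((490.01513671875, -281.2135925292969), 7.8802714347839355) 74.35521985688723 127
lock_pin 0.52 [457.5, 237.2] 2569 [ 669.27 -382.35   66.75] [ 543.72 -456.49   -0.28] [ 755.53 -253.13  322.83]
head ((625.0086669921875, -332.054443359375), 113.30535125732422) 75.46659287735731 1214
mandrel 0.79 [314.8, 139.4] 308 [ 497.   -229.73   54.12] [ 484.78 -246.01   40.98] [ 507.98 -219.77   93.01]
mandrel 0.27 [315.0, 223.6] 583 [ 483.96 -324.04   97.01] [ 459.93 -383.38   -0.63] [ 497.29 -316.72  105.05]
driver 0.84 [313.9, 226.0] 593 [ 483.89 -324.44   96.78] [ 459.93 -388.69   -0.63] [ 496.9  -316.72  105.05]
```

View pics/w1.png

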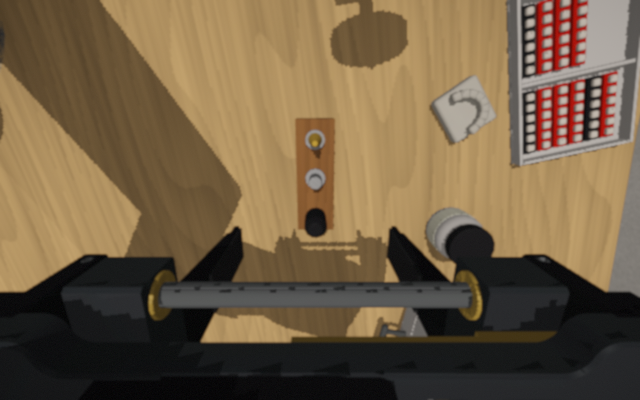

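The wrist view shows the pin head at (316,180), about (490, -281), top at z=74 as expected. I'll grasp it and carry it toward the lathe, looking at the guide hole on the way.

```bash
cat > e.py <<'E'
from h import *
np.set_printoptions(precision=2,suppress=True)
o=[np.pi,0,1.427]
hand.command_gripper(50)
arm.move_ptp([490,-281.2,110],o)
print(arm.servo_line([490,-281.2,71.5],speed=60,contact_N=8))
hand.command_gripper(10)
s=arm.state();print(s["gripper_width"],s["gripper_force"],s["position"],s["contact_force"])
if s["gripper_width"]<13: raise SystemExit
arm.servo_line([490,-281.2,130],speed=80)
arm.servo_line([490,-281.2,300],speed=250)
for yaw in(0.02,np.pi+.02): print(planner.ik([560,-10,300],[np.pi,0,yaw]))
arm.move_ptp([540,23,300],[np.pi,0,0.02])
p=imaging.grab_frame("wrist");save(p,"w2");X=cloud(p)
s=arm.state();print(s["gripper_width"],s["position"],s["time"],s["contact_force"])
m=(abs(X[...,2]-185)<4)&(abs(X[...,0]-580)<50)&(abs(X[...,1]-23)<30)
q=X[m];print(len(q),cv2.minAreaRect(q[:,:2].astype(np.float32)),q.mean(0))
E
python3 e.py
```

```text
False
15.214456559732954 30.000271797180176 [ 490.04 -281.23   71.55] [-0.29 -0.77  0.73]
[-0.14  0.34  1.63 -0.    1.18  1.42]
[-0.14  0.34  1.63  0.    1.18 -1.73]
15.118342775493689 [540.03  22.58 299.72] 11.8167 [ 0.5  -0.31 -0.91]
2697 ((580.3723754882812, 25.14230728149414), (73.59111785888672, 36.10725402832031), 1.269559621810913) [581.98  25.06 185.43]
```

View pics/w2.png

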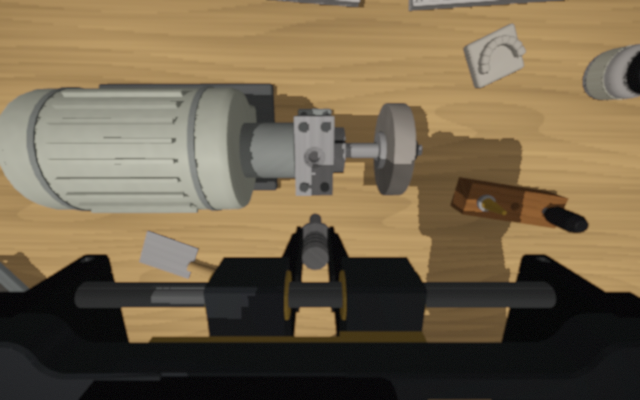

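Block at ~(313,152), hole near (314,156), held pin's point near (315,217). I'll use the pin's own known position to calibrate this camera.

```bash
cat > g.py <<'E'
from h import *
np.set_printoptions(precision=2,suppress=True)
a=cv2.imread("pics/w2.png")[100:280,255:435]
cv2.imwrite("pics/w2c.png",cv2.resize(a,None,fx=3.3,fy=3.3,interpolation=cv2.INTER_CUBIC))
p=imaging.grab_frame("wrist");X=cloud(p)
for r in nets.regions_of(p,"lock_pin")[:1]:
    m=r["mask"];q=X[m];print(r["p"],r["uv"],m.sum())
print(X[150:170:2,306:324:2,2])
print("hole",ray(p,314,156,185),"tip",ray(p,315.5,216,236))
q=X[205:235,308:324];print(q[::3,8])
E
python3 g.py
```

```text
0.62 [314.8, 243.2] 1238
[[186.11 185.07 183.93 183.31 183.26 182.58 184.87 185.34 185.57]
 [184.18 182.14 159.62 160.4  160.23 159.67 182.62 184.47 185.76]
 [183.99 181.23 161.02 159.34 161.05 160.95 159.51 182.98 186.18]
 [183.46 159.97 160.05 160.5  159.92 160.51 159.19 182.94 184.18]
 [182.72 171.45 161.13 161.69 161.2  159.64 164.26 182.73 184.53]
 [183.7  181.68 169.54 165.14 163.38 167.44 177.42 182.99 184.29]
 [184.13 182.83 182.76 174.83 177.09 177.59 181.63 183.92 184.53]
 [184.76 183.89 183.94 183.16 182.72 182.71 183.57 185.12 185.87]
 [184.75 185.91 184.61 184.69 182.86 184.78 185.21 184.36 185.72]
 [185.29 185.74 184.65 185.92 185.61 185.55 185.59 185.28 186.53]]
hole [581.98  24.49 185.  ] tip [541.36  22.33 236.  ]
[[471.88  19.69   0.41]
 [466.35  19.57  -0.28]
 [461.05  19.46  -0.16]
 [544.76  22.01 240.51]
 [544.61  22.03 246.73]
 [545.12  22.06 254.29]
 [552.36  22.29 277.99]
 [550.91  22.27 279.58]
 [548.67  22.22 279.28]
 [547.59  22.2  281.65]]
```

View pics/w2c.png

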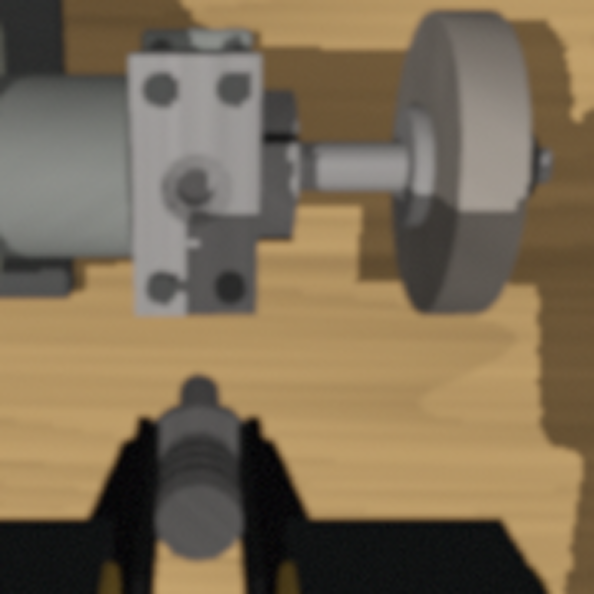

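Crop: guide hole at crop (196,188) → pixel (314.4,157). A black collar line shows at crop (278,136) → pixel (339,141). I'll refine the hole from closer and get the line's angle.

```bash
cat > i.py <<'E'
from h import *
np.set_printoptions(precision=2,suppress=True)
p=imaging.grab_frame("wrist");X=cloud(p);g=p["color"].sum(2)
print("line",X[136:147,334:344,0].round(1),X[136:147,339,1],"\n",g[136:147,334:344],"\n",X[136:147,334:344,2].round(0))
print("ring1",ray(p,314.4,157,185))
arm.move_ptp([545,24.5,262],[np.pi,0,0.02])
p=imaging.grab_frame("wrist");save(p,"w3");X=cloud(p);Z=X[...,2]
s=arm.state();print(s["position"],s["time"])
near=(np.hypot(X[...,0]-581,X[...,1]-24.3)<13)
from scipy.optimize import least_squares
q=X[near&(Z>179)&(Z<183.5)];print(len(q))
r=least_squares(lambda v:np.hypot(q[:,0]-v[0],q[:,1]-v[1])-v[2],[581,24.3,8],loss="soft_l1");print("csk",r.x)
m=(abs(Z-185)<4)&(abs(X[...,0]-580)<50)&(abs(X[...,1]-23)<30);print(cv2.minAreaRect(X[m][:,:2].astype(np.float32)))
m=(Z>205)&(Z<232)&(abs(X[...,0]-545)<25)&(abs(X[...,1]-24)<10);q=X[m];print("shank",len(q),q.min(0),q.max(0),q.mean(0))
v,u=np.where(near);print(u.min(),u.max(),v.min(),v.max())
cv2.imwrite("pics/w3c.png",cv2.resize(p["color"][90:250,240:440,::-1],None,fx=3.7,fy=3.7,interpolation=2))
E
python3 i.py
```

```text
line [[598.1 598.1 598.3 598.2 598.3 598.3 598.3 598.2 598.2 598.2]
 [597.2 597.3 597.2 597.4 597.3 597.3 597.3 597.3 597.4 597.4]
 [596.2 596.4 596.4 596.4 596.2 596.3 596.4 596.3 596.5 596.6]
 [595.3 595.4 595.4 595.4 595.3 595.5 595.3 595.6 595.4 595.5]
 [594.4 594.3 594.4 594.5 594.4 594.4 594.5 594.5 594.5 594.6]
 [593.6 593.4 593.5 593.5 593.6 593.6 593.8 593.6 593.7 593.7]
 [592.6 592.6 592.6 592.5 592.5 592.6 592.6 592.6 592.7 592.8]
 [591.6 591.6 591.6 591.6 591.6 591.7 591.7 591.7 591.7 591.8]
 [590.4 590.5 590.6 590.6 590.7 590.6 590.6 590.8   nan 590.6]
 [589.5 589.7 589.6   nan 589.7 589.7 589.8 589.8 589.9 589.6]
 [588.6 588.7 588.7 588.8 588.7 588.7 588.7 588.7 588.8 589. ]] [-0.76 -0.76 -0.79 -0.66 -0.8  -0.63 -0.65 -0.61 -0.78 -0.71 -0.76] 
 [[274 214 202 200 203 205 203 207 207 222]
 [274 218 204 204 208 210 209 208 210 236]
 [273 218 204 207 206 206 207 204 211 243]
 [264 204 191 194 192 187 186 184 190 226]
 [241 162 150 151 147 142 134 136 144 180]
 [213 113  93  95  90  87  78  76  95 119]
 [211 118  96 100 100  96 100 115 146 170]
 [252 180 164 167 168 168 171 
[... 312 characters left out ...]
56. 157. 156. 155. 156. 155. 158. 155. 156.]
 [157. 156. 156. 157. 156. 155. 156. 157. 156. 157.]
 [159. 157. 158. 157. 158. 158. 159. 157. 158. 158.]
 [158. 159. 158. 158. 157. 158. 158. 158. 158. 159.]
 [159. 159. 158. 159. 158. 159. 159. 158. 158. 159.]
 [157. 158. 158. 159. 159. 158. 158. 159.  nan 157.]
 [158. 160. 159.  nan 159. 159. 159. 159. 160. 158.]
 [159. 160. 159. 160. 159. 159. 159. 158. 160. 161.]]
ring1 [581.05  24.09 185.  ]
[545.06  24.36 262.56] 12.2917
126
csk [580.65  25.01   6.83]
((580.46240234375, 25.021570205688477), (74.45293426513672, 36.02190017700195), 1.233798861503601)
shank 63 [544.47  19.87 205.  ] [549.44  29.23 217.24] [548.32  24.91 210.78]
273 364 154 399
```

View pics/w3c.png

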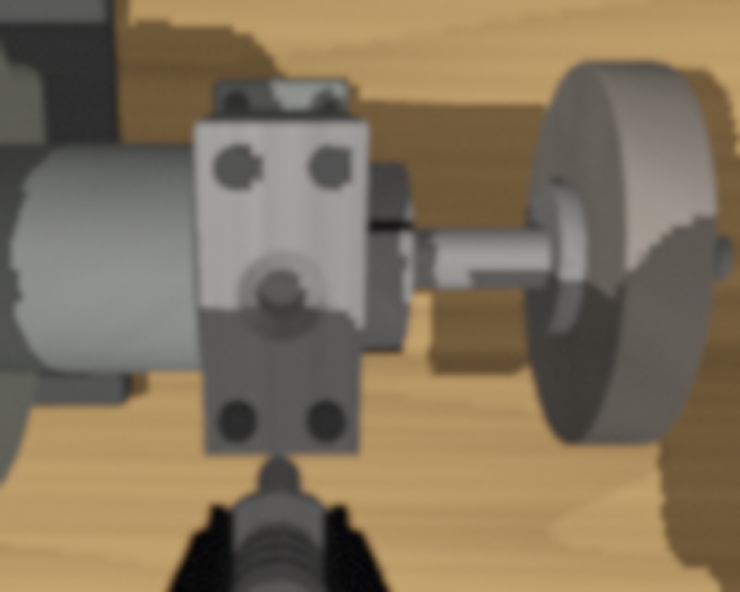

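The hole is at about (580.5, 24.7). The line is at x−x_axis≈+12, z−135≈23, so 28° toward +x. Inserting the pin now.

```bash
cat > j.py <<'E'
from h import *
np.set_printoptions(precision=2,suppress=True)
arm.servo_line([580.5,24.7,262],[np.pi,0,.0215],speed=100)
c=arm.servo_line([580.5,24.7,225],speed=30,contact_N=4)
s=arm.state();print(c,s["position"],s["contact_force"],s["gripper_width"],s["time"])
E
python3 j.py
```

```text
False [580.57  24.71 225.17] [-0.77 -0.48 -0.85] 15.506128056119802 14.1833
```

```bash
cat >> h.py <<'E'
H=np.array([580.5,24.7]); Y=.0215; C=np.array([H[0]+85*np.sin(Y),H[1]-85*np.cos(Y),135.])
def pose(phi,rho):
    d=np.array([np.sin(phi)*np.cos(Y),np.sin(phi)*np.sin(Y),np.cos(phi)])
    return C+rho*d,[np.pi,phi,Y]
def pin_top(cam="scene"):
    p=imaging.grab_frame(cam);X=cloud(p)
    m=(np.hypot(X[...,0]-H[0],X[...,1]-H[1])<12)&(X[...,2]>190)&(X[...,2]<240)
    z=X[...,2][m]; return (len(z),np.percentile(z,90).round(1) if len(z) else 0),p
E
cat > k.py <<'E'
from h import *
np.set_printoptions(precision=2,suppress=True)
hand.command_gripper(40)
arm.servo_line([580.5,24.7,300],speed=120)
a,p=pin_top("wrist");b,_=pin_top();print("pin top",a,b)
X=cloud(p);m=(X[...,2]>175)&(X[...,2]<190)&(X[...,1]<-30)&(X[...,1]>-90)&(abs(X[...,0]-582)<30);q=X[m]
if len(q):print("wheel",len(q),q.min(0),q.max(0),q.mean(0))
arm.move_ptp(*pose(.25,120))
arm.servo_line(pose(.25,53)[0],speed=100,contact_N=8)
s=arm.state();print(s["position"],pose(.25,53)[0],s["contact_force"],s["time"])
print(pin_top("wrist")[0],pin_top()[0])
p=imaging.grab_frame("wrist");save(p,"w4")
E
python3 k.py
```

```text
pin top (624, np.float64(226.8)) (125, np.float64(226.1))
wheel 1222 [552.5  -70.08 175.  ] [612.   -48.98 186.88] [585.13 -58.68 181.83]
[595.79 -59.83 187.18] [595.44 -60.   186.35] [-0.22  0.2  -0.43] 17.025
(1033, np.float64(226.7)) (54, np.float64(226.3))
```

View pics/w4.png

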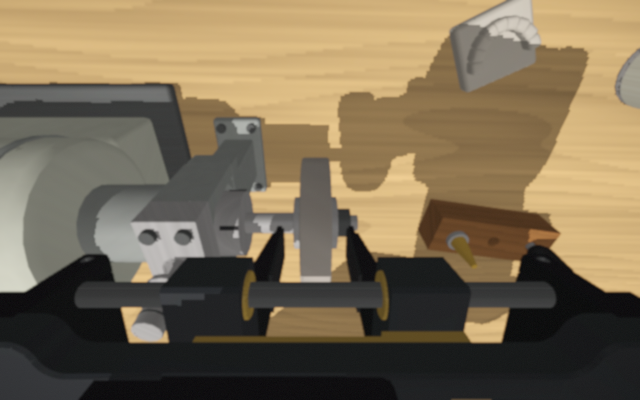

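The wheel is centred between the fingers (cols 300–330), and the pin stands on the collar (head at 148,325; top z≈226). I'll pinch and swing with force watching.

```bash
cat > l.py <<'E'
from h import *
np.set_printoptions(precision=2,suppress=True)
hand.command_gripper(17)
s=arm.state();F0=s["contact_force"];print(s["gripper_width"],s["gripper_force"],F0)
phi=.25; turned=0; hit=False
while turned<40:
    st=2 if turned<18 else .5
    phi-=np.radians(st); turned+=st
    q,r=pose(phi,53)
    c=arm.servo_line(q,r,speed=15 if st==2 else 8,contact_N=4)
    s=arm.state();dF=s["contact_force"]-F0
    z=pin_top("wrist")[0] if turned>16 else 0
    print(turned,c,dF,z,round(s["time"],2))
    if c or np.linalg.norm(dF)>6 or (z and z[0]>50 and z[1]<219): break
print(pin_top()[0])
E
python3 l.py
```

```text
19.98705030865582 29.999854266643524 [ 0.26 -1.67 -0.57]
2 True [1.1  1.13 3.17] 0 17.88
(87, np.float64(225.5))
```

```bash
cat > l.py <<'E'
from h import *
np.set_printoptions(precision=2,suppress=True)
s=arm.state();F0=s["contact_force"]*0+[.26,-1.67,-.57];P=s["position"]-C
rho=np.hypot(P[0],P[2]);phi=np.arctan2(P[0],P[2]);print(rho,phi,s["eef_rot"],s["contact_force"]-F0)
end=phi-np.radians(38)
a0=phi
while phi>end:
    st=2 if a0-phi<np.radians(16) else .5
    phi-=np.radians(st)
    q,r=pose(phi,rho)
    c=arm.servo_line(q,r,speed=15 if st==2 else 8,contact_N=5)
    s=arm.state();dF=s["contact_force"]-F0
    tang=dF@[np.cos(phi),0,-np.sin(phi)]
    z=pin_top("wrist")[0] if st<1 else 0
    print(round(np.degrees(a0-phi),1),c,dF,round(tang,2),z,s["position"][[0,2]]-q[[0,2]],round(s["time"],2))
    if c or abs(tang)>5 or (z and z[0]>50 and z[1]<219): break
print(pin_top()[0])
E
python3 l.py
```

```text
52.988753416985574 0.21522091774197638 [3.14 0.22 0.02] [0.29 1.89 5.84]
2.0 True [0.89 1.56 2.95] 0.34 0 [-0.06  0.06] 18.13
(95, np.float64(219.6))
```

```bash
cat > m.py <<'E'
from h import *
np.set_printoptions(precision=2,suppress=True)
for i in range(4):
    s=arm.state();print(s["contact_force"],s["ft_torque"],s["position"],s["eef_rot"],s["gripper_width"]);arm.sleep(.1)
print(pin_top("wrist")[0]);a,p=pin_top();print(a)
p=imaging.grab_frame("wrist");b=imaging.grab_frame("scene")
cv2.imwrite("pics/m.png",np.hstack([cv2.resize(p["color"][130:400,60:400,::-1],(400,318)),cv2.resize(b["color"][150:270,290:440,::-1],(398,318),interpolation=2)]))
E
python3 m.py
```

```text
[ 0.46 -0.25  3.81] [-0.    0.08  0.02] [591.87 -60.33 187.13] [3.14 0.18 0.02] 20.012349302841802
[ 0.49 -0.75  4.53] [-0.01  0.29  0.04] [591.89 -60.32 187.14] [3.14 0.18 0.02] 19.709895083488306
[0.36 0.17 4.88] [-0.01  0.3   0.03] [591.91 -60.29 187.11] [3.14 0.18 0.02] 19.984010753190898
[-0.32  0.06  5.48] [0.02 0.23 0.02] [591.92 -60.3  187.14] [3.14 0.18 0.02] 19.870916591550237
(1311, np.float64(226.8))
(95, np.float64(219.8))
```

View pics/m.png

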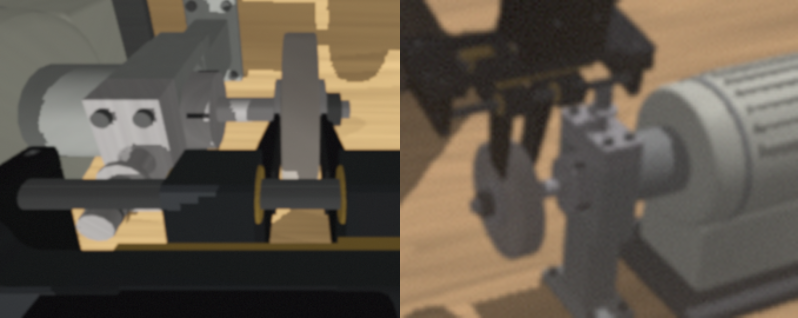

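The pin is still up (head at crop 97,225) and the ~5 N is radial pad strain, harmless to the pin. I'll continue with the tangential force and pin height as the guard.

```bash
sed -i 's/contact_N=5/contact_N=8/; s/^F0=.*//; s/st=2 if a0-phi<np.radians(16)/st=2 if a0-phi<np.radians(13)/' l.py
sed -i 's/dF\[/dF[/; s/print(round/T=s["ft_torque"][1].round(2); print(T,round/' l.py; python3 l.py
```

```text
53.01660677252244 0.1820278565817159 [3.14 0.18 0.02] [-0.46  1.42  6.29]
0.09 2.0 False [-0.1  -0.27  2.94] -0.53 0 [ 0.04 -0.03] 19.05
0.16 4.0 False [ 0.17 -1.3   2.27] -0.08 0 [ 0.11 -0.02] 19.32
0.21 6.0 False [-0.21 -2.11  3.2 ] -0.45 0 [ 0.09 -0.04] 19.6
0.24 8.0 False [-0.25 -2.58  2.4 ] -0.36 0 [ 0.1  -0.06] 19.88
0.24 10.0 False [-0.16 -2.46  2.75] -0.18 0 [ 0.1  -0.07] 20.15
0.2 12.0 False [-1.06 -4.24  2.44] -1.0 0 [ 0.07 -0.1 ] 20.43
0.24 14.0 False [-0.84 -3.38  3.16] -0.64 0 [ 0.07 -0.09] 20.7
0.35 14.5 False [-1.08 -3.71  3.24] -0.85 (1704, np.float64(225.6)) [ 0.12 -0.1 ] 20.95
0.37 15.0 False [-1.84 -3.9   3.01] -1.6 (1748, np.float64(225.6)) [ 0.11 -0.1 ] 21.25
0.35 15.5 False [ 0.22 -3.65  2.92] 0.48 (1791, np.float64(225.5)) [ 0.1  -0.12] 21.55
0.36 16.0 False [-0.99 -4.74  3.19] -0.67 (1822, np.float64(225.5)) [ 0.1  -0.11] 21.85
0.42 16.5 False [-0.93 -2.47  2.72] -0.63 (1847, np.float64(225.4)) [ 0.1  -0.11] 22.15
0.43 17.0 False [-1.11 -4.93  3.21] -0.74 (1836, np.float64(225.4)) [ 0.1  -0.11] 22.45
0.31 17.5 False [-0.6  -4.52  2.43] -0.3 (1843, np.float64(2
[... 489 characters left out ...]
.4  3. ] -1.15 (1887, np.float64(224.7)) [ 0.11 -0.13] 24.55
0.36 21.0 False [-1.89 -4.53  3.07] -1.29 (1925, np.float64(223.3)) [ 0.11 -0.16] 24.85
0.37 21.5 False [-1.14 -4.85  3.5 ] -0.44 (1891, np.float64(223.3)) [ 0.13 -0.14] 25.15
0.39 22.0 False [-1.01 -4.67  2.49] -0.49 (1905, np.float64(223.2)) [ 0.1  -0.15] 25.45
0.43 22.5 False [-1.53 -4.29  2.91] -0.89 (1909, np.float64(223.2)) [ 0.13 -0.13] 25.75
0.48 23.0 False [-2.21 -5.31  3.13] -1.48 (1920, np.float64(223.0)) [ 0.12 -0.15] 26.05
0.39 23.5 False [-1.04 -4.28  3.07] -0.32 (1930, np.float64(222.9)) [ 0.14 -0.15] 26.35
0.45 24.0 False [-1.44 -4.95  3.04] -0.69 (1570, np.float64(214.1)) [ 0.14 -0.13] 26.65
(87, np.float64(213.4))
```

The pin dropped after about 28° in total, with its top now at 213–214 (home is 213). Releasing, backing off and checking.

```bash
cat > n.py <<'E'
from h import *
np.set_printoptions(precision=2,suppress=True)
hand.command_gripper(40)
s=arm.state();P=s["position"];phi=s["eef_rot"][1]
d=np.array([np.sin(phi),0,np.cos(phi)])
arm.servo_line(P+d*110,speed=120)
arm.move_ptp([530,-20,330],[np.pi,0,Y])
a,p=pin_top("wrist");b,q=pin_top();print(a,b,arm.state()["time"])
X=cloud(p);m=(np.hypot(X[...,0]-H[0],X[...,1]-H[1])<20)
z=X[m&(X[...,2]>209)];print("head",z.mean(0),len(z));z=X[m&(abs(X[...,2]-189)<1.8)];print("flange",len(z),z.min(0),z.max(0))
cv2.imwrite("pics/n.png",np.hstack([cv2.resize(p["color"][80:230,200:400,::-1],(400,300),interpolation=2),cv2.resize(q["color"][150:270,290:450,::-1],(400,300),interpolation=2)]))
E
python3 n.py
```

```text
(352, np.float64(214.3)) (89, np.float64(213.1)) 28.95
head [566.07  20.   380.54] 1840
flange 223 [568.29   7.03 187.25] [598.39  39.47 190.76]
```

View pics/n.png

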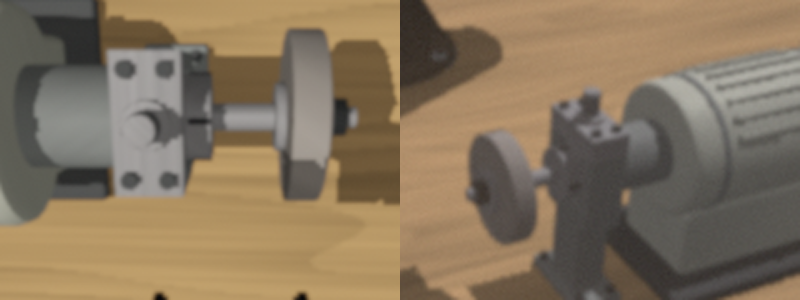

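The pin is home: the head is upright at (143,125) with its flange flat on the block, and the collar line lies under the guide (200,122). The gripper is clear, so I'm handing in.

```bash
python3 -c "
from cell import arm
print(arm.job_done())"
```

```text
the job is handed in; nothing more can be done
None
```

The lock pin stands upright and fully home in the lathe's guide hole, its flange down on the block and the spindle locked; the wheel turned about 28°, nothing was forced, and I handed the job in at about 29 s.

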